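# Ready the pattern projector and baseline for a carving board

### The job

A border pattern is about to be projected onto the basswood board for carving. Turn the focus knob on top of the projector until its white pointer is centred on the red mark, and lay the straightedge flat on the mat, flush along the long edge of the board that faces the robot and about midway along it, as the baseline for the pattern. Leave the gouges, the strop and the carved bird where they are.

Things in the scene. Friction and masses are not known exactly. Their poses are not given: they have to be found in the camera images.
- projector: Pattern projector, a light grey box 150 x 150 x 80 mm (fixed), standing on the mat to the robot's left, lens on its -x side (a barrel sticking out 14 mm). Origin: centre of its underside. On its top, centred, lies a black dial plate 128 mm across whose surface is 83 mm above the origin; the focus knob is in its middle.
- focus_knob (a joint): Angle of the focus knob about its vertical axis, rad, growing anticlockwise seen from above; 0 when the white pointer lies along the projector's +x axis. It stops at -1.7 and +1.7, turns with light friction (about 0.06 N m) and stays where it is left.
- knob_grip (a point): Point on the knob's vertical axis to grip at. The knob is a dark disc 80 mm across (top 94 mm above the projector's underside) with an upright grip bar on it, 56 mm long, 12 mm thick, 32 mm high; this point lies 20 mm above the disc's top and 12 mm below the bar's top. x axis: along the bar, towards the white pointer; z up.
- pointer_tip (a point): Outer end of the white pointer on the knob's disc, 45 mm from the knob's axis. The pointer is in line with one end of the bar; a white line on the bar's top, off-centre towards the pointer, shows the same direction. Turns with the knob.
- mark_face (a point): The red index mark, a red block 14 mm long (radially), 9 mm wide and 10 mm high, fixed on the dial plate beside the knob's disc. This point is the middle of its inner top edge, 46 mm from the knob's axis; its x axis points outwards from the knob's axis. The pointer's end should come to stand in front of it. Mark and pointer start 0.45 to 1.5 rad apart, the mark anticlockwise of the pointer.
- board: Basswood board, 90 (x) x 260 (y) x 18 mm, pencil scrolls on its top, fixed to the mat; two low cleats (14 mm high) hold its far (+x) edge. Origin: centre of its underside; y along its length. The face towards the robot is the flat one at x = -45 mm.
- straightedge: Aluminium straightedge, 200 (x) x 60 (y) x 6 mm, loose, 0.14 to 0.28 kg, both long edges alike, with a wooden grip rib on its centre line, 80 mm long (x), 12 mm thick (y), its top 32 mm above the underside. Origin: centre of its underside. It starts flat on the mat to the robot's right (the mat's top is 3 mm above the table).
- gouge_a: Carving gouge, about 215 mm long, wooden handle 24 mm thick, lying beyond the board. Origin under the front part of the handle, 20 mm behind its brass ferrule; +x towards the blade (125 mm), handle reaches 90 mm to -x. Leave alone.
- gouge_b: Carving gouge, about 195 mm long, wooden handle 24 mm thick, lying between robot and board. Origin as for the other: blade reaches 125 mm to +x, handle 70 mm to -x. Leave alone.
- strop: Sharpening strop, wooden paddle 200 x 70 x 15 mm with a dark face and a handle 90 mm long to -x, on the right beyond the straightedge. Origin: under the centre of the paddle. Leave alone.
- bird: Small walnut carving of a bird, 80 x 38 x 53 mm, between robot and board on the right. Origin: centre of its underside. Leave alone.
Not all that is in view belongs to the job. Of the things that look like the straightedge, take the one that is farthest to the robot's left at the start.

How it is judged:
At the end, for the whole second after the job is handed in: The white pointer's end is within 4.5 mm (6 degrees) of the red mark's middle, the knob at rest; the straightedge lies still and flat on the mat along the board's robot-side edge: gap at its middle at most 3.5 mm, parallel within 0.03 rad, its middle within 40 mm of the board's middle (distance between pointer_tip and mark_face below 0.0048 m and velocity of joint focus_knob between -0.05 and 0.05 rad/s and x of straightedge in the frame of board between -0.0785 and -0.073 m and y of straightedge in the frame of board between -0.04 and 0.04 m and angle between the x axis of straightedge and the y axis of board, either way round below 0.03 rad and angle between straightedge's own z axis and vertical below 0.04 rad and height (world z) of straightedge below 0.006 m and linear speed of straightedge below 0.01 m/s); the robot touches nothing.
It fails at once if the gouge beyond the board is moved more than 25 mm (distance of gouge_a from where it was at the start of the episode above 0.025 m).
It fails at once if the gouge in front of the board is moved more than 25 mm (distance of gouge_b from where it was at the start of the episode above 0.025 m).
It fails at once if the strop is moved more than 25 mm (distance of strop from where it was at the start of the episode above 0.025 m).
It fails at once if the carved bird is moved more than 25 mm (distance of bird from where it was at the start of the episode above 0.025 m).
It also fails if it takes over 54 s, if anything falls off the work surface, if the arm or the gripper's body presses on something with over 40 N, if the wrist force passes 120 N, or if a joint passes its speed limit or range.

### The arm

A 6-joint arm with a two-finger parallel gripper is mounted at the origin on the work surface. World frame = base frame: x ahead of the robot, y to its left, z up, the work surface at z = 0. Lengths are in m, angles in rad, forces in N, time in s.
With the tool pointing down it reaches from about 0.2 to 0.875 m from the base axis. Payload 3.4 kg.
Tool frame: the origin (TCP) lies between the finger pads; the fingertips stand 19 mm ahead of it and the grasp point (between the pads) is the TCP (bot.nose_length is the distance from the TCP to the fingertips, in m); z points along the fingers, y is the direction in which the jaws open and shut (so a half turn about z gives the same grasp; the last joint's range is limited). The gripper opens to 94 mm and grips with 3 to 60 N. Pads are 16 mm wide; open, the fingers measure 119 mm over their backs; the gripper's body (75 mm by 177 mm) begins 78 mm behind the grasp point.
Start: joints at [-1.408, 0.276, 1.505, -0, 1.361, -0.121], TCP at [0.161, -0.552, 0.224] pointing down, gripper open.
Joint ranges: [-2.89, 2.89], [-0.75, 2.08], [0.22, 2.7], [-1.18, 4.32], [0.11, 2.71], [-2.7, 2.7]. Speed limits (rad/s): [2.57, 2.57, 3.14, 3.14, 3.14, 3.14].

### API

Orientations are given as a 3x3 rotation matrix whose columns are the frame's x, y, z axes.
In Python, from cell import observe, eyes, hand_in, bot gives the robot as it stands. The module is installed in compiled form; this text tells all that it offers.
- The arm moves only by the tool jog_arm, never from a script. Its argument "moves" is a list of rows, each a list of 2 entries, a list of its own where there are three numbers: the shift along the tool's x, y, z in m, then the turn, a rotation vector about the tool's x, y, z in rad. In form: [[[dx, dy, dz], [ax, ay, az]], ...]. A call has 1 to 8 rows; each row is the pose to reach, as a shift and turn from the pose measured when the call began, along the tool's axes at that moment; what a row does not reach only later rows make up. A row lasts 1/8 s, in which the tool goes at most 62.5 mm and 10.7 degrees, less where a joint would pass 70% of its speed; a pose out of reach is approached as far as the arm can. A call with a gripper value outside its range is refused whole. "grip" is the closure in counts, from 0 (fully open) to 255 (shut), set as the call begins (left out, the last holds). The fingers move at their own pace and stop on an object; the grip force is fixed at half the most. Time passes only in rows, so rows that repeat a pose let the fingers close. It gives the time, the measured TCP pose, the force and the opening at its end, in the units of the state.
- observe(): the state, without advancing time (a new reading comes with each control period).
- eyes.capture(name): name is "scene" or "top"; returns a dict with "pixels" (420x560x3 uint8, red, green, blue), "vfov" (degrees; the focal length in pixels is half the picture's height over the tangent of half this angle, whatever the lens; pixels are square), "cx", "cy" (the principal point, pixels), "R" (3x3) and "t" (3): a world point X has camera coordinates R X + t. Camera axes: x right, y down, z forward; pixel columns grow to the right and rows downward; lengths in m; the calibration is good to about 2 mm. A picture is of the moment at which its call begins. There is no depth.
- hand_in(): hands the job in, once; it reports no verdict.
The state is a dict: "clock": time; "joint_pos": joint angles; "qvel": joint speeds; "tau": joint torques, N m; "tool_pos": TCP position; "tcp_rot": TCP orientation; "wrist_force": force on the tool from outside, world axes, zero at the start; "moment": the same for the moment, N m; "width": opening from 0.0 (shut) to 1.0 (fully open).
Only numpy, scipy, OpenCV 4.12 (cv2) and the standard library are available. Lean on these libraries where they do the work, as an engineer would, in place of code of your own. Each camera call takes 0.05 s, during which the arm holds its last target. There are 200 camera calls.

## Working session

There is one attempt and no reset: what is moved stays moved. The work goes in short steps, Python scripts to look and compute and a tool call to move; the robot and the scene stay as the last step left them, time stands still between calls to the robot, and variables do not carry over. Pictures are saved under pics/ and viewed, about 8 in all and at most 12, crops included, and the job is handed in when it is done.

Besides the shell and the picture viewer there is one more tool, called after "Call:" by a JSON object that holds its "api" and its "payload", one argument or row to a line. jog_arm: Moves the arm, as the interface text tells. Its arguments: {"type":"object","properties":{"moves":{"type":"array","items":{"type":"array"}},"grip":{"type":"number"}},"required":["moves"]}

```bash
mkdir -p pics; cat > h.py <<'E'
import numpy as np, cv2, pickle
from cell import observe, eyes, hand_in, bot
def snap(name, tag):
    c=eyes.capture(name); pickle.dump(c,open(f'pics/{tag}.pkl','wb'))
    cv2.imwrite(f'pics/{tag}.png',c['pixels'][:,:,::-1]); return c
def load(tag): return pickle.load(open(f'pics/{tag}.pkl','rb'))
def K(c):
    f=c['pixels'].shape[0]/2/np.tan(np.radians(c['vfov'])/2); return f
def ray(c,u,v,z):
    f=K(c);R=np.array(c['R']);t=np.array(c['t'])
    d=R.T@np.array([(u-c['cx'])/f,(v-c['cy'])/f,1]);o=-R.T@t
    return o+d*(z-o[2])/d[2]
def proj(c,X):
    p=np.array(c['R'])@np.array(X)+np.array(c['t']);f=K(c)
    return p[:2]/p[2]*f+[c['cx'],c['cy']]
def rel(pos,yaw,s=None):
    """shift/turn in tool axes to go to pos, tool down with tool x at yaw"""
    from scipy.spatial.transform import Rotation as Ro
    s=s or observe();R=np.array(s['tcp_rot']);p=np.array(s['tool_pos'])
    c,n=np.cos(yaw),np.sin(yaw)
    T=np.array([[c,n,0],[n,-c,0],[0,0,-1]])
    return (R.T@(np.array(pos)-p)).round(4), Ro.from_matrix(R.T@T).as_rotvec().round(4)
E
python3 - <<'E'
from h import *
for n in('top','scene'):
    c=snap(n,n+'0');print(n,c['vfov'],c['cx'],c['cy'],(-np.array(c['R']).T@c['t']).round(3),np.array(c['R']).round(2).tolist())
a=load('top0')['pixels'];print(a.shape);s=observe();print(s['tool_pos'],np.array(s['tcp_rot']).round(3).tolist(),s['clock'],s['width'])
E
```

```text
top 48.88203477567095 287.35861412101156 211.3673707372762 [ 0.453 -0.12   1.465] [[0.01, -1.0, -0.03], [-1.0, -0.0, -0.09], [0.09, 0.03, -1.0]]
scene 46.95753974333337 278.24527262389006 206.55716787935378 [1.245 0.772 1.043] [[-0.79, 0.61, -0.02], [0.41, 0.5, -0.76], [-0.45, -0.61, -0.65]]
(420, 560, 3)
[ 0.16092056 -0.55154817  0.22373571] [[0.96, 0.28, -0.0], [0.28, -0.96, 0.002], [0.0, -0.002, -1.0]] 0.1 0.9989491722180159
```

View pics/top0.png

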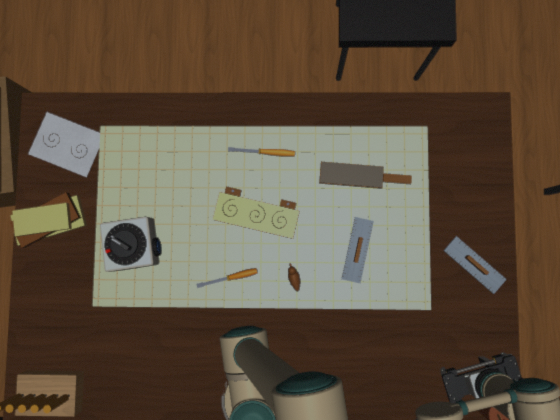

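View pics/scene0.png

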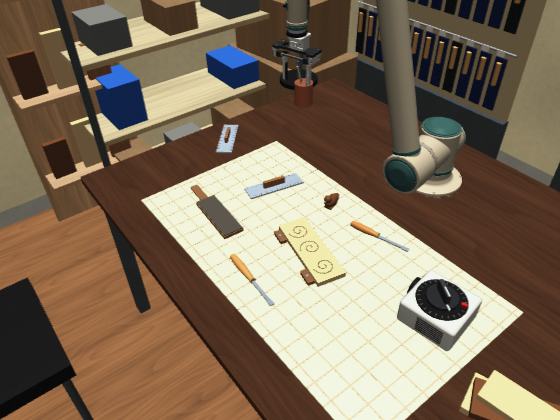

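```bash
python3 - <<'E'
from h import *
c=load('top0');a=c['pixels']
def crop(img,x0,y0,w,h,s): return cv2.resize(img[y0:y0+h,x0:x0+w],None,fx=s,fy=s,interpolation=cv2.INTER_CUBIC)
P=crop(a,96,210,70,66,6);B=crop(a,205,182,100,60,4);S=crop(a,335,212,45,76,5)
s0=load('scene0')['pixels'];Q=crop(s0,395,265,90,85,4)
out=np.zeros((600,800,3),np.uint8)
B=B[:,:380]
out[:240,420:420+B.shape[1]]=B; out[:396,:420]=P; 
Q=crop(s0,405,270,80,50,4.5);out[245:245+225,425:425+360]=Q
S=cv2.rotate(S,cv2.ROTATE_90_CLOCKWISE);S=cv2.resize(S,None,fx=.85,fy=.85);out[402:402+S.shape[0],:S.shape[1]]=S
cv2.imwrite('pics/m1.png',out[:,:,::-1])
hsv=cv2.cvtColor(a,cv2.COLOR_RGB2HSV)
for n,p in dict(mat=[(180,180),(320,220)],board=[(245,205),(275,228)],se=[(350,265),(365,228)],red=[(108,251)],proj=[(106,225),(150,262)]).items():
    print(n,[(a[v,u].tolist(),hsv[v,u].tolist()) for u,v in p])
E
```

```text
mat [([155, 162, 142], [41, 31, 162]), ([156, 163, 158], [69, 11, 163])]
board [([155, 163, 117], [35, 72, 163]), ([151, 158, 119], [35, 63, 158])]
se [([110, 121, 131], [104, 41, 131]), ([112, 123, 134], [105, 42, 134])]
red [([148, 16, 10], [1, 238, 148])]
proj [([154, 161, 158], [77, 11, 161]), ([151, 156, 158], [99, 11, 158])]
```

View pics/m1.png

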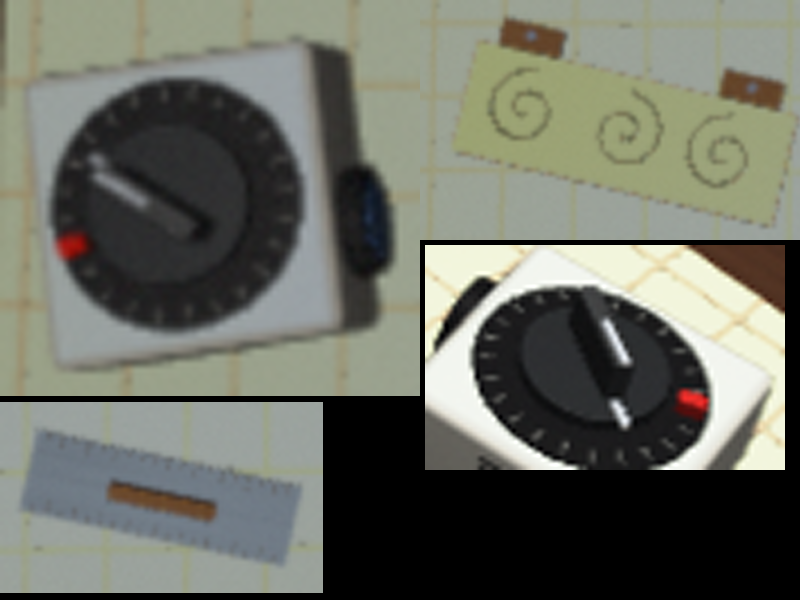

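```bash
cat > m.py <<'E'
from h import *
def comp(mask,u,v):
    n,l=cv2.connectedComponents(mask.astype(np.uint8)); 
    ys,xs=np.nonzero(l>0); i=np.argmin((xs-u)**2+(ys-v)**2); return l==l[ys[i],xs[i]]
def rect(c,mask,z):
    # upsampled contour of mask -> world -> min-area rect
    cs=max(cv2.findContours(mask.astype(np.uint8),cv2.RETR_EXTERNAL,cv2.CHAIN_APPROX_NONE)[0],key=len)[:,0]
    w=np.array([ray(c,u,v,z)[:2] for u,v in cs]);r=cv2.minAreaRect((w*1000).astype(np.float32))
    return r
def soft(c,box,fn,s=6):
    x0,y0,w,h=box
    im=cv2.resize(c['pixels'][y0:y0+h,x0:x0+w],None,fx=s,fy=s,interpolation=cv2.INTER_CUBIC)
    m=fn(cv2.GaussianBlur(im,(0,0),2).astype(int)).astype(np.uint8)
    m=cv2.morphologyEx(m,cv2.MORPH_CLOSE,np.ones((13,13)))
    m=cv2.morphologyEx(m,cv2.MORPH_OPEN,np.ones((25,25)))
    cs=max(cv2.findContours(m,cv2.RETR_EXTERNAL,cv2.CHAIN_APPROX_NONE)[0],key=cv2.contourArea)[:,0]
    return (cs+.5)/s-.5+[x0,y0]
def wrect(c,px,z):
    w=np.array([ray(c,u,v,z)[:2] for u,v in px]);r=cv2.minAreaRect((w*1000).astype(np.float32))
    (m,(a,b),ang)=r
    p=cv2.boxPoints(r);e=[p[1]-p[0],p[2]-p[1]];L=max(e,key=np.linalg.norm)
    hull=cv2.convexHull((w*1000).astype(np.float32)); M=cv2.moments(hull)
    return 'centre',np.round(m,1),'moment',np.round([M['m10']/M['m00'],M['m01']/M['m00']],1),'size',round(a,1),round(b,1),'yaw',round(float(np.arctan2(L[1],L[0])),4)
E
python3 - <<'E'
from m import *
c=load('top0')
se=soft(c,(330,205,55,85),lambda i:(i[...,2]-i[...,0]>11)|(i[...,0]-i[...,2]>50)); print('se',wrect(c,se,.009))
b=soft(c,(203,180,106,65),lambda i:(i[...,0]-i[...,2]>26)); print('board',wrect(c,b,.021))
d=soft(c,(100,215,50,60),lambda i:i.max(-1)<95); 
w=np.array([ray(c,u,v,.086)[:2] for u,v in d])*1000; print('dial',cv2.fitEllipse(w.astype(np.float32)), cv2.minEnclosingCircle(w.astype(np.float32)))
K0=np.array(cv2.fitEllipse(w.astype(np.float32))[0])
a=c['pixels'].astype(int); m=(a[...,0]-a[...,1])[235:265,95:125].clip(30)-30
ys,xs=np.mgrid[235:265,95:125]; u,v=(m*xs).sum()/m.sum(),(m*ys).sum()/m.sum(); r=ray(c,u,v,.094)[:2]*1000
print('red',u,v,r,np.hypot(*(r-K0)),np.arctan2(*(r-K0)[::-1]))
for (cu,cv) in [(92,157),(98,163)]:
    r=ray(c,96-.5+cu/6,210-.5+cv/6,.097)[:2]*1000;print('ptr',r,np.hypot(*(r-K0)),np.arctan2(*(r-K0)[::-1]))
for cu,cv,z in [(97,170,.129),(148,205,.129),(207,236,.129)]:
    r=ray(c,96-.5+cu/6,210-.5+cv/6,z)[:2]*1000;print('bar',r,np.hypot(*(r-K0)),np.arctan2(*(r-K0)[::-1]))
s=load('scene0')
for n,cu,cv,z in [('ptr tip',626,423,.097),('ptr in',615,402,.097),('red',692,402,.096),('line1',600,313,.129),('line2',627,360,.129)]:
    r=ray(s,405-.5+(cu-425)/4.5,270-.5+(cv-245)/4.5,z)[:2]*1000;print('scene',n,r,np.hypot(*(r-K0)),np.arctan2(*(r-K0)[::-1]))
E
```

```text
se ('centre', array([ 462.1, -301.6]), 'moment', array([ 461.9, -301.3]), 'size', 60.4, 200.0, 'yaw', -0.2186)
board ('centre', array([581. ,  15.1]), 'moment', array([578.6,  17.3]), 'size', 263.9, 121.0, 'yaw', 1.3817)
dial ((475.1402282714844, 402.5292053222656), (123.2975082397461, 126.22679138183594), 117.63819885253906) ((474.8221740722656, 403.3335266113281), 63.5621223449707)
red 107.47364280094413 250.5027537372148 [453.44480225 452.34053703] 54.33102499468487 1.9815705714619938
ptr [497.67636865 442.77119045] 46.122608232936734 1.0602961115117322
ptr [494.71065337 439.6317576 ] 41.94759735683928 1.0854162143932653
bar [490.34444421 426.88168805] 28.709085619604785 1.0126721469218631
bar [473.53783148 401.18805961] 2.0895806497456295 -2.4447165067987515
bar [458.74297023 371.73529932] 34.88745789287379 -2.0600920676983874
scene ptr tip [495.50169456 438.94366341] 41.72052333389041 1.0609485784767458
scene ptr in [488.69081944 426.5884476 ] 27.612780739455616 1.05786183523094
scene red [455.81359123 451.76958339] 52.89738870721421 1.9448167936420842
scene line1 [471.73980213 395.69099462] 7.637016670067359 -2.0322562744859
scene line2 [486.79038495 424.8163622 ] 25.148429616607896 1.0891308186147237
```

```bash
cat >> m.py <<'E'
def board(c):
    b=soft(c,(203,180,106,65),lambda i:(i[...,0]-i[...,2]>26)&(i[...,0]>130)); r=wrect(c,b,.021)
    w=np.array([ray(c,u,v,.021)[:2] for u,v in b])*1000
    y=r[-1]; m=r[1]
    for _ in range(3):
        ax=np.array([np.cos(y),np.sin(y)]);n=np.array([ax[1],-ax[0]]) # n: +x of board
        q=(w-m)@n;t=(w-m)@ax; lo=np.median(q[(abs(t)<100)&(q<0)])
        k=(abs(t)<105)&(abs(q-lo)<5); vx,vy,x0,y0=cv2.fitLine(w[k].astype(np.float32),cv2.DIST_HUBER,0,.01,.01).ravel()
        y=float(np.arctan2(vy,vx)); y=y if y>0 else y+np.pi
    ax=np.array([np.cos(y),np.sin(y)]);n=np.array([ax[1],-ax[0]])
    t=w@ax; near=np.array([x0,y0])@n; tm=(t.max()+t.min())/2
    return dict(yaw=y,near_mid=near*n+tm*ax,n=n,ax=ax,size=(t.max()-t.min(),),rect=r)
E
python3 - <<'E'
from m import *
c=load('top0');b=board(c);print(b)
print('target SE centre',b['near_mid']-30.5*b['n'])
p=np.array([.462,-.3015])
print(rel([*p,.12],-.2186))
E
```

```text
{'yaw': 1.3557573556900024, 'near_mid': array([525.56337141,  26.9027081 ]), 'n': array([ 0.97696808, -0.2133855 ]), 'ax': array([0.2133855 , 0.97696808]), 'size': (np.float64(264.0449180390916),), 'rect': ('centre', array([566.2,  18.1]), 'moment', array([568.5,  19.6]), 'size', 264.0, 97.6, 'yaw', 1.3439)}
target SE centre [495.765845    33.41096591]
(array([ 0.359 , -0.1556,  0.104 ]), array([-1.600e-03,  2.000e-04,  5.024e-01]))
```

Call:
{"api": "jog_arm", "payload": {
  "moves": [
    [[0.05, -0.022, 0.012], [0, 0, 0.07]],
    [[0.1, -0.043, 0.03], [0, 0, 0.14]],
    [[0.15, -0.065, 0.045], [0, 0, 0.21]],
    [[0.2, -0.087, 0.06], [0, 0, 0.28]],
    [[0.25, -0.108, 0.075], [0, 0, 0.35]],
    [[0.3, -0.13, 0.09], [0, 0, 0.42]],
    [[0.359, -0.1556, 0.104], [-0.0016, 0, 0.5024]],
    [[0.359, -0.1556, 0.104], [-0.0016, 0, 0.5024]]
  ],
  "grip": 0
}}

```text
clock: 1.1
tool_pos: [0.4636, -0.2981, 0.1186]
tcp_rot: [[0.977, -0.212, -0.002], [-0.212, -0.977, 0.003], [-0.002, -0.002, -1.0]]
wrist_force: [-1.2, -0.1, 0.3]
width: 0.999
```

```bash
python3 - <<'E'
from m import *
s=observe();print(s['tool_pos'],s['clock'],s['joint_pos']);print(rel([.462,-.3015,.031],-.2186))
c=snap('scene','s1')
# SE from the scene view: expected rib outline overlay
a=c['pixels'].copy()
x0,y0,w,h=215,110,130,110;a=cv2.resize(a[y0:y0+h,x0:x0+w],None,fx=5,fy=5,interpolation=cv2.INTER_CUBIC)
R=lambda y:np.array([[np.cos(y),-np.sin(y)],[np.sin(y),np.cos(y)]])
for L,W,z in[(200,60,.009),(80,12,.035)]:
    q=[ (proj(c,[*(np.array([.462,-.3015])+R(-.2186)@np.array(k)/2000),z])-[x0,y0]+.5)*5 for k in [(L,W),(L,-W),(-L,-W),(-L,W)]]
    cv2.polylines(a,[np.array(q).astype(int)],True,(255,0,0))
cv2.imwrite('pics/s1c.png',a[:,:,::-1])
E
```

```text
[ 0.46363795 -0.29807178  0.11855266] 1.1 [-6.98195083e-01  3.22412538e-01  1.71725510e+00  9.61974711e-04
  1.10495542e+00  1.08540304e+00]
(array([-0.0007,  0.0039,  0.0875]), array([-0.0022,  0.0023,  0.0054]))
```

View pics/s1c.png

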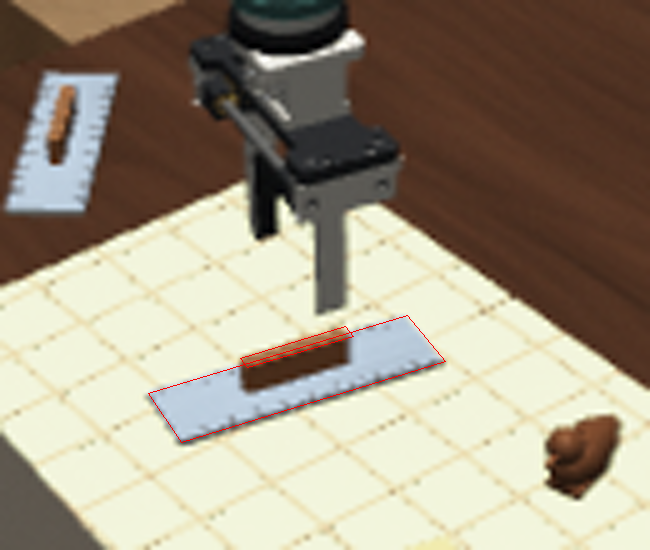

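Picture 4: the projected model outline (about 150–445, 315–445) sits on the straightedge in the scene view, and the fingers stand above it. Now descending and gripping.

Call:
{"api": "jog_arm", "payload": {
  "moves": [
    [[-0.0007, 0.0039, 0.03], [-0.0022, 0.0023, 0.0054]],
    [[-0.0007, 0.0039, 0.06], [-0.0022, 0.0023, 0.0054]],
    [[-0.0007, 0.0039, 0.08], [-0.0022, 0.0023, 0.0054]],
    [[-0.0007, 0.0039, 0.0875], [-0.0022, 0.0023, 0.0054]],
    [[-0.0007, 0.0039, 0.0875], [-0.0022, 0.0023, 0.0054]],
    [[-0.0007, 0.0039, 0.0875], [-0.0022, 0.0023, 0.0054]]
  ]
}}

```text
clock: 1.9
tool_pos: [0.4613, -0.304, 0.0325]
tcp_rot: [[0.976, -0.218, 0.001], [-0.218, -0.976, -0.003], [0.002, 0.002, -1.0]]
wrist_force: [0.3, 0.1, 0.8]
width: 1.001
```

Call:
{"api": "jog_arm", "payload": {
  "moves": [
    [[0, 0, 0], [0, 0, 0]],
    [[0, 0, 0], [0, 0, 0]],
    [[0, 0, 0], [0, 0, 0]],
    [[0, 0, 0], [0, 0, 0]],
    [[0, 0, 0], [0, 0, 0]],
    [[0, 0, 0], [0, 0, 0]],
    [[0, 0, 0], [0, 0, 0]],
    [[0, 0, 0], [0, 0, 0]]
  ],
  "grip": 255
}}

```text
clock: 2.9
tool_pos: [0.4614, -0.304, 0.0325]
tcp_rot: [[0.976, -0.218, 0.001], [-0.218, -0.976, -0.003], [0.002, 0.002, -1.0]]
wrist_force: [-0.0, 0.1, 0.4]
width: 0.189
```

Call:
{"api": "jog_arm", "payload": {
  "moves": [
    [[0, 0, -0.02], [0, 0, 0]],
    [[0, 0, -0.05], [0, 0, 0]],
    [[0, 0, -0.08], [0, 0, 0]],
    [[0, 0, -0.1], [0, 0, 0]],
    [[0, 0, -0.1], [0, 0, 0]]
  ]
}}

```text
clock: 3.52
tool_pos: [0.4619, -0.3043, 0.1336]
tcp_rot: [[0.976, -0.218, 0.004], [-0.218, -0.976, -0.005], [0.004, 0.004, -1.0]]
wrist_force: [-0.4, -0.9, -1.7]
width: 0.126
```

```bash
python3 - <<'E'
from m import *
s=observe();print(s['tool_pos'],s['clock'],s['width'],s['wrist_force'])
print(rel([.494,.033,.12],1.3557))
E
```

```text
[ 0.46193746 -0.30431566  0.13361674] 3.525 0.1257481000811692 [-0.43859809 -0.8543437  -1.67487996]
(array([-0.0424, -0.3362,  0.0122]), array([ 6.4000e-03, -6.0000e-04, -1.5758e+00]))
```

Call:
{"api": "jog_arm", "payload": {
  "moves": [
    [[-0.005, -0.04, 0], [0, 0, -0.17]],
    [[-0.01, -0.08, 0], [0, 0, -0.34]],
    [[-0.016, -0.125, 0], [0, 0, -0.51]],
    [[-0.021, -0.17, 0], [0, 0, -0.68]],
    [[-0.026, -0.21, 0], [0, 0, -0.85]],
    [[-0.031, -0.25, 0], [0, 0, -1.02]],
    [[-0.037, -0.295, 0], [0, 0, -1.19]],
    [[-0.0424, -0.3362, 0], [0, 0, -1.36]]
  ]
}}

```text
clock: 4.53
tool_pos: [0.4929, 0.0346, 0.1307]
tcp_rot: [[0.412, 0.911, 0.001], [0.911, -0.412, -0.004], [-0.004, 0.003, -1.0]]
wrist_force: [-0.2, 0.4, -2.1]
width: 0.124
```

```bash
python3 - <<'E'
from m import *
s=observe();print(s['tool_pos'],s['clock'],s['width'],s['wrist_force'])
print(rel([.491,.0335,.09],1.3557))
E
```

```text
[0.49288325 0.034563   0.13069365] 4.525 0.12358733347478594 [-0.22315033  0.39744839 -2.1253119 ]
(array([-0.0016, -0.0014,  0.0407]), array([ 0.0023,  0.0038, -0.2101]))
```

Call:
{"api": "jog_arm", "payload": {
  "moves": [
    [[0, 0, 0.01], [0.0023, 0.0038, -0.1]],
    [[-0.0016, -0.0014, 0.03], [0.0023, 0.0038, -0.21]],
    [[-0.0016, -0.0014, 0.0407], [0.0023, 0.0038, -0.21]],
    [[-0.0016, -0.0014, 0.0407], [0.0023, 0.0038, -0.21]],
    [[-0.0016, -0.0014, 0.0407], [0.0023, 0.0038, -0.21]]
  ]
}}

```text
clock: 5.15
tool_pos: [0.4914, 0.0333, 0.0902]
tcp_rot: [[0.215, 0.977, 0.0], [0.977, -0.215, -0.0], [0.0, 0.0, -1.0]]
wrist_force: [-0.1, 0.2, -2.7]
width: 0.127
```

```bash
python3 - <<'E'
from m import *
s=observe();print(s['tool_pos'],s['clock'],s['width'],s['wrist_force'],s['joint_pos'])
out=[]
c=snap('scene','s2');out=cv2.resize(c['pixels'][150:290,210:370],None,fx=5,fy=5,interpolation=cv2.INTER_CUBIC)[:600]
cv2.imwrite('pics/s2c.png',out[:,:,::-1])
E
```

```text
[0.49138506 0.03331445 0.0901561 ] 5.15 0.1266687376206859 [-0.14968277  0.24643343 -2.65494325] [-7.36961433e-02  2.71494613e-01  1.88133571e+00  1.43034513e-05
  9.88305249e-01  1.42733428e-01]
```

View pics/s2c.png

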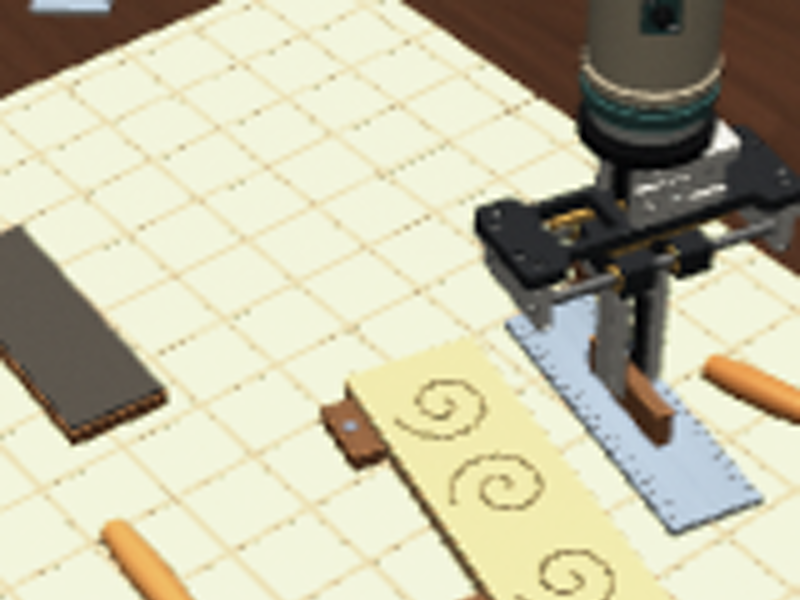

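Picture 5: the straightedge hangs level in the jaws, on the robot side of the board and parallel to it, with the gouge handle (750,380) clear. Lowering now, then sliding gently onto the board's face.

Call:
{"api": "jog_arm", "payload": {
  "moves": [
    [[0, 0, 0.03], [0, 0, 0]],
    [[0, 0, 0.048], [0, 0, 0]],
    [[0, 0, 0.0545], [0, 0, 0]],
    [[0, 0, 0.0545], [0, 0, 0]],
    [[0, 0, 0.0545], [0, 0, 0]]
  ]
}}

```text
clock: 5.82
tool_pos: [0.492, 0.0333, 0.0389]
tcp_rot: [[0.215, 0.977, 0.003], [0.977, -0.215, -0.0], [0.0, 0.003, -1.0]]
wrist_force: [-5.1, -0.1, 16.9]
width: 0.125
```

Call:
{"api": "jog_arm", "payload": {
  "moves": [
    [[0, 0.001, 0.0], [0, 0, 0]],
    [[0, 0.002, 0.0], [0, 0, 0]],
    [[0, 0.003, 0.0], [0, 0, 0]],
    [[0, 0.003, 0], [0, 0, 0]]
  ]
}}

```text
clock: 6.32
tool_pos: [0.495, 0.0326, 0.0389]
tcp_rot: [[0.215, 0.977, 0.002], [0.977, -0.215, -0.0], [0.0, 0.002, -1.0]]
wrist_force: [-1.5, -0.1, 1.4]
width: 0.125
```

Call:
{"api": "jog_arm", "payload": {
  "moves": [
    [[0, 0.001, 0.0], [0, 0, 0]],
    [[0, 0.0015, 0.0], [0, 0, 0]],
    [[0, 0.0015, 0], [0, 0, 0]]
  ]
}}

```text
clock: 6.7
tool_pos: [0.4955, 0.0324, 0.0389]
tcp_rot: [[0.215, 0.977, 0.001], [0.977, -0.215, 0.0], [0.0, 0.0, -1.0]]
wrist_force: [-2.7, 0.9, 4.7]
width: 0.127
```

```bash
python3 - <<'E'
from m import *
s=observe();print(s['tool_pos'],s['wrist_force'],s['moment'])
c=snap('scene','s3');cv2.imwrite('pics/s3c.png',cv2.resize(c['pixels'][190:290,270:370],None,fx=6,fy=6,interpolation=cv2.INTER_CUBIC)[:,:,::-1])
E
```

```text
[0.49547393 0.03244913 0.03893279] [-2.69872046  0.85571457  4.68217916] [0.15525923 0.62945901 0.01326079]
```

View pics/s3c.png

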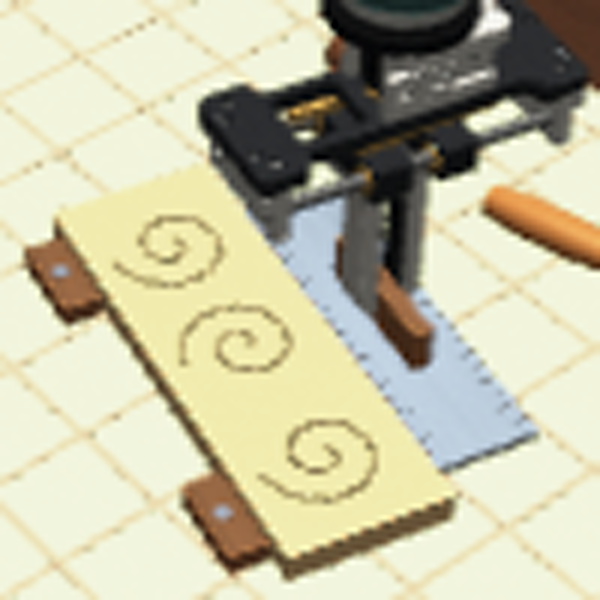

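Picture 6: the straightedge lies against or very near the board's robot-side edge (line from 250,190 to 445,470). The force is still small, so I'll push a little more to see contact.

Call:
{"api": "jog_arm", "payload": {
  "moves": [
    [[0, 0.0015, 0.0], [0, 0, 0]],
    [[0, 0.0025, 0.0], [0, 0, 0]],
    [[0, 0.0025, 0], [0, 0, 0]],
    [[0, 0.0025, 0], [0, 0, 0]]
  ]
}}

```text
clock: 7.25
tool_pos: [0.4963, 0.0323, 0.0389]
tcp_rot: [[0.215, 0.977, -0.003], [0.977, -0.215, 0.001], [0.0, -0.003, -1.0]]
wrist_force: [-5.1, 2.0, 7.8]
width: 0.123
```

Call:
{"api": "jog_arm", "payload": {
  "moves": [
    [[0, 0.002, -0.0005], [0, 0, 0]],
    [[0, 0.003, -0.0005], [0, 0, 0]],
    [[0, 0.003, -0.0005], [0, 0, 0]],
    [[0, 0.003, -0.0005], [0, 0, 0]]
  ]
}}

```text
clock: 7.75
tool_pos: [0.4972, 0.0323, 0.0391]
tcp_rot: [[0.216, 0.976, -0.007], [0.976, -0.216, 0.002], [0.001, -0.007, -1.0]]
wrist_force: [-5.8, 2.9, 5.9]
width: 0.125
```

```bash
python3 - <<'E'
from m import *
s=observe();print(s['tool_pos'],s['wrist_force'],s['moment'],rel(s['tool_pos'],1.3557))
E
```

```text
[0.4972318  0.03230422 0.0390607 ] [-5.82585328  2.86551362  5.91864314] [ 0.43342406  1.0685645  -0.13776207] (array([0., 0., 0.]), array([-0.0071, -0.0006, -0.0028]))
```

Call:
{"api": "jog_arm", "payload": {
  "moves": [
    [[0, -0.0005, 0], [0, 0, 0]],
    [[0, -0.0005, 0], [0, 0, 0]],
    [[0, -0.0005, 0], [0, 0, 0]],
    [[0, -0.0005, 0], [0, 0, 0]]
  ],
  "grip": 195
}}

```text
clock: 8.25
tool_pos: [0.4972, 0.0323, 0.0391]
tcp_rot: [[0.216, 0.976, -0.006], [0.976, -0.216, 0.002], [0.001, -0.006, -1.0]]
wrist_force: [0.1, -0.1, -0.0]
width: 0.233
```

Call:
{"api": "jog_arm", "payload": {
  "moves": [
    [[0, 0, -0.015], [0, 0, 0]],
    [[0, 0, -0.05], [0, 0, 0]],
    [[0, 0, -0.11], [0, 0, 0]],
    [[0, 0, -0.15], [0, 0, 0]],
    [[0, 0, -0.15], [0, 0, 0]]
  ]
}}

```text
clock: 8.88
tool_pos: [0.5007, 0.0318, 0.1936]
tcp_rot: [[0.216, 0.976, 0.003], [0.976, -0.216, 0.001], [0.002, 0.003, -1.0]]
wrist_force: [0.2, 0.4, -0.4]
width: 0.232
```

```bash
python3 - <<'E'
from m import *
s=observe();print(s['tool_pos'],s['width'],s['joint_pos'])
print(rel([.475,.4025,.19],1.065))
E
```

```text
[0.50074217 0.0317917  0.19360607] 0.23225603849110282 [-7.64360801e-02  1.84343235e-01  1.70933003e+00  1.52490274e-03
  1.24454750e+00  1.40929277e-01]
(array([ 0.3564, -0.1053,  0.004 ]), array([ 0.0028, -0.0023,  0.2879]))
```

Call:
{"api": "jog_arm", "payload": {
  "moves": [
    [[0.05, -0.015, 0], [0, 0, 0.05]],
    [[0.1, -0.03, 0], [0, 0, 0.1]],
    [[0.15, -0.045, 0], [0, 0, 0.15]],
    [[0.2, -0.06, 0], [0, 0, 0.2]],
    [[0.25, -0.075, 0], [0, 0, 0.24]],
    [[0.3, -0.09, 0], [0, 0, 0.2879]],
    [[0.3564, -0.1053, 0.004], [0.0028, -0.0023, 0.2879]],
    [[0.3564, -0.1053, 0.004], [0.0028, -0.0023, 0.2879]]
  ],
  "grip": 120
}}

```text
clock: 9.88
tool_pos: [0.4736, 0.4057, 0.188]
tcp_rot: [[0.48, 0.877, -0.002], [0.877, -0.48, -0.0], [-0.001, -0.002, -1.0]]
wrist_force: [-0.3, -1.1, 0.4]
width: 0.53
```

```bash
python3 - <<'E'
from m import *
s=observe();print(s['tool_pos'],s['width'])
print(rel([.475,.4025,.121],1.065))
c=snap('top','t2');a=c['pixels']
b0=board(load('top0'))
se=soft(c,(200,205,110,65),lambda i:((i[...,2]-i[...,0]>11))); r=wrect(c,se,.009);print(r)
print('n-dist',(r[1]-b0['near_mid'])@b0['n'],(r[1]-b0['near_mid'])@b0['ax'],b0['yaw'])
cv2.imwrite('pics/t2c.png',cv2.resize(a[185:275,200:310],None,fx=7,fy=6.6,interpolation=cv2.INTER_CUBIC)[:,:,::-1])
E
```

```text
[0.4735802  0.40574085 0.18802151] 0.5298557195132602
(array([-0.0021,  0.0029,  0.067 ]), array([-0.0019,  0.0013,  0.0046]))
('centre', array([495.7,  37.7]), 'moment', array([496. ,  37.7]), 'size', 199.6, 58.4, 'yaw', 1.3452)
n-dist -31.47954615721777 4.1761990295100455 1.3557573556900024
```

View pics/t2c.png

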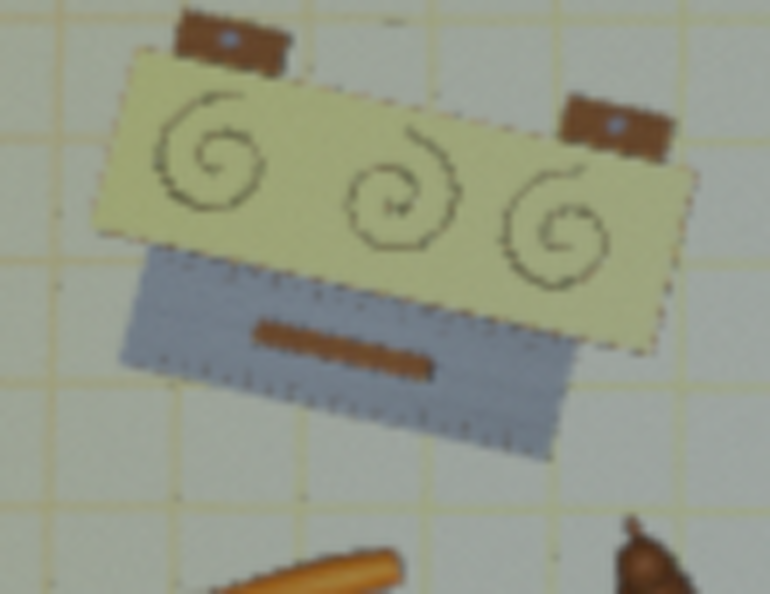

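Picture 7: straightedge against the board's edge (150,245 to 575,340) with no strip of mat between them, roughly midway along. Now the knob.

Call:
{"api": "jog_arm", "payload": {
  "moves": [
    [[-0.0021, 0.0029, 0.02], [-0.0019, 0.0013, 0.0046]],
    [[-0.0021, 0.0029, 0.04], [-0.0019, 0.0013, 0.0046]],
    [[-0.0021, 0.0029, 0.057], [-0.0019, 0.0013, 0.0046]],
    [[-0.0021, 0.0029, 0.066], [-0.0019, 0.0013, 0.0046]],
    [[-0.0021, 0.0029, 0.066], [-0.0019, 0.0013, 0.0046]]
  ]
}}

```text
clock: 10.55
tool_pos: [0.475, 0.3995, 0.1217]
tcp_rot: [[0.486, 0.874, -0.001], [0.874, -0.486, -0.003], [-0.003, 0.0, -1.0]]
wrist_force: [0.4, -0.2, -0.4]
width: 0.533
```

Call:
{"api": "jog_arm", "payload": {
  "moves": [
    [[0, 0, 0], [0, 0, 0]],
    [[0, 0, 0], [0, 0, 0]],
    [[0, 0, 0], [0, 0, 0]],
    [[0, 0, 0], [0, 0, 0]],
    [[0, 0, 0], [0, 0, 0]],
    [[0, 0, 0], [0, 0, 0]],
    [[0, 0, 0], [0, 0, 0]],
    [[0, 0, 0], [0, 0, 0]]
  ],
  "grip": 255
}}

```text
clock: 11.55
tool_pos: [0.4746, 0.3998, 0.1219]
tcp_rot: [[0.486, 0.874, -0.002], [0.874, -0.486, -0.002], [-0.002, -0.0, -1.0]]
wrist_force: [-2.8, 1.4, 3.0]
width: 0.124
```

```bash
python3 - <<'E'
from m import *
s=observe();print(s['tool_pos'],s['width'],s['wrist_force'],np.arctan2(s['tcp_rot'][1][0],s['tcp_rot'][0][0]))
E
```

```text
[0.47462314 0.39977653 0.12192819] 0.12430834446596643 [-2.76023632  1.43372171  3.04034434] 1.0628886920587517
```

Call:
{"api": "jog_arm", "payload": {
  "moves": [
    [[0, 0.0004, 0], [0, 0, -0.15]],
    [[0.0001, 0.0008, 0], [0, 0, -0.3]],
    [[0.0003, 0.0012, 0], [0, 0, -0.45]],
    [[0.0005, 0.0015, 0], [0, 0, -0.6]],
    [[0.0007, 0.0018, 0], [0, 0, -0.75]],
    [[0.001, 0.002, 0], [0, 0, -0.9]],
    [[0.001, 0.002, 0], [0, 0, -0.9]],
    [[0.001, 0.002, 0], [0, 0, -0.9]]
  ]
}}

```text
clock: 12.55
tool_pos: [0.4768, 0.3996, 0.1219]
tcp_rot: [[-0.38, 0.925, -0.002], [0.925, 0.38, -0.002], [-0.001, -0.002, -1.0]]
wrist_force: [-2.8, 0.7, 2.5]
width: 0.122
```

```bash
python3 - <<'E'
from m import *
s=observe();print(s['tool_pos'],s['width'],s['wrist_force'],s['moment'],np.arctan2(s['tcp_rot'][1][0],s['tcp_rot'][0][0]))
E
```

```text
[0.47682866 0.39964372 0.12194443] 0.12207995700533918 [-2.75437501  0.73534017  2.45312677] [0.16614961 0.22179191 0.05897163] 1.9610125404411554
```

Call:
{"api": "jog_arm", "payload": {
  "moves": [
    [[0, 0, 0], [0, 0, 0]],
    [[0, 0, 0], [0, 0, 0]],
    [[0, 0, 0], [0, 0, 0]],
    [[0, 0, 0], [0, 0, 0]],
    [[0, 0, 0], [0, 0, 0]]
  ],
  "grip": 130
}}

```text
clock: 13.18
tool_pos: [0.4769, 0.3996, 0.1219]
tcp_rot: [[-0.38, 0.925, -0.001], [0.925, 0.38, -0.002], [-0.001, -0.002, -1.0]]
wrist_force: [0.1, 0.5, -0.1]
width: 0.486
```

Call:
{"api": "jog_arm", "payload": {
  "moves": [
    [[0, 0, -0.04], [0, 0, 0]],
    [[0, 0, -0.09], [0, 0, 0]],
    [[-0.05, 0.05, -0.09], [0, 0, 0]],
    [[-0.1, -0.03, -0.09], [0, 0, 0]],
    [[-0.15, -0.06, -0.09], [0, 0, 0]],
    [[-0.2, -0.08, -0.09], [0, 0, 0]],
    [[-0.22, -0.1, -0.09], [0, 0, 0]],
    [[-0.22, -0.1, -0.09], [0, 0, 0]]
  ]
}}

```text
clock: 14.18
tool_pos: [0.4673, 0.156, 0.2128]
tcp_rot: [[-0.377, 0.926, -0.002], [0.926, 0.377, -0.003], [-0.002, -0.002, -1.0]]
wrist_force: [0.2, 1.2, -0.3]
width: 0.493
```

```bash
python3 - <<'E'
from m import *
s=observe();print(s['tool_pos'],s['joint_pos'])
c=snap('top','t3');q=snap('scene','s4')
A=cv2.resize(c['pixels'][215:270,98:153],None,fx=7,fy=7,interpolation=cv2.INTER_CUBIC)
B=cv2.resize(q['pixels'][270:325,405:475],None,fx=7,fy=7,interpolation=cv2.INTER_CUBIC)[:, :490]
o=np.zeros((600,800,3),np.uint8);o[:385,:385]=A;o[:385,390:800]=B[:,:410]
cv2.imwrite('pics/k1.png',o[:390,:,::-1])
E
```

```text
[0.46729812 0.15601927 0.21275436] [ 0.18272136  0.16040101  1.69015846 -0.00248953  1.29306237 -0.20296107]
```

View pics/k1.png

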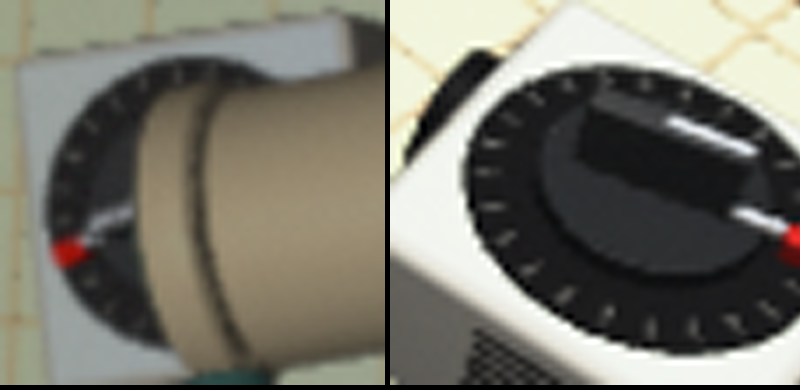

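Picture 8: the pointer's end stands at the red mark in both views (top 85,240; scene 790,230). I'll move the arm clear and measure the residual in code.

Call:
{"api": "jog_arm", "payload": {
  "moves": [
    [[-0.05, -0.02, 0], [0, 0, 0]],
    [[-0.1, -0.04, 0], [0, 0, 0]],
    [[-0.15, -0.06, 0], [0, 0, 0]],
    [[-0.2, -0.08, -0.02], [0, 0, 0]],
    [[-0.25, -0.1, -0.02], [0, 0, 0]],
    [[-0.29, -0.12, -0.02], [0, 0, 0]],
    [[-0.29, -0.12, -0.02], [0, 0, 0]]
  ]
}}

```text
clock: 15.15
tool_pos: [0.4688, -0.1572, 0.2329]
tcp_rot: [[-0.377, 0.926, 0.0], [0.926, 0.377, -0.002], [-0.002, -0.001, -1.0]]
wrist_force: [0.5, -0.5, -0.1]
width: 0.489
```

```bash
python3 - <<'E'
from m import *
c=snap('top','t4');q=snap('scene','s5');K0=np.array([475.1,402.5])
def cen(c,box,fn,z):
    x0,y0,w,h=box;a=c['pixels'][y0:y0+h,x0:x0+w].astype(float);m=fn(a);ys,xs=np.mgrid[y0:y0+h,x0:x0+w]
    u,v=(m*xs).sum()/m.sum(),(m*ys).sum()/m.sum();r=ray(c,u,v,z)[:2]*1000;d=r-K0
    return (round(u,1),round(v,1)),r.round(1),np.hypot(*d).round(1),np.arctan2(d[1],d[0]).round(3)
red=lambda a:(a[...,0]-a[...,1]-40).clip(0)
white=lambda t:(lambda a:(a.min(-1)-t).clip(0))
print('top red',cen(c,(98,240,25,25),red,.094)); print('scene red',cen(q,(440,290,40,40),red,.094))
print('top ptr',cen(c,(107,240,9,14),white(85),.097))
print('scene ptr',cen(q,(452,297,9,9),white(110),.097))
A=cv2.resize(c['pixels'][215:270,98:153],None,fx=7,fy=7,interpolation=cv2.INTER_CUBIC)
B=cv2.resize(q['pixels'][285:325,440:480],None,fx=9.6,fy=9.6,interpolation=cv2.INTER_CUBIC)
o=np.zeros((390,800,3),np.uint8);o[:385,:385]=A;o[:384,390:390+384]=B
cv2.imwrite('pics/k2.png',o[:,:,::-1])
E
```

```text
top red ((np.float64(107.3), np.float64(250.6)), array([453.2, 452.8]), np.float64(54.9), np.float64(1.982))
scene red ((np.float64(464.1), np.float64(304.2)), array([453.1, 451.1]), np.float64(53.4), np.float64(1.995))
top ptr ((np.float64(112.4), np.float64(246.3)), array([466. , 436.8]), np.float64(35.5), np.float64(1.83))
scene ptr ((np.float64(457.4), np.float64(300.8)), array([459.7, 435.9]), np.float64(36.8), np.float64(2.002))
```

View pics/k2.png

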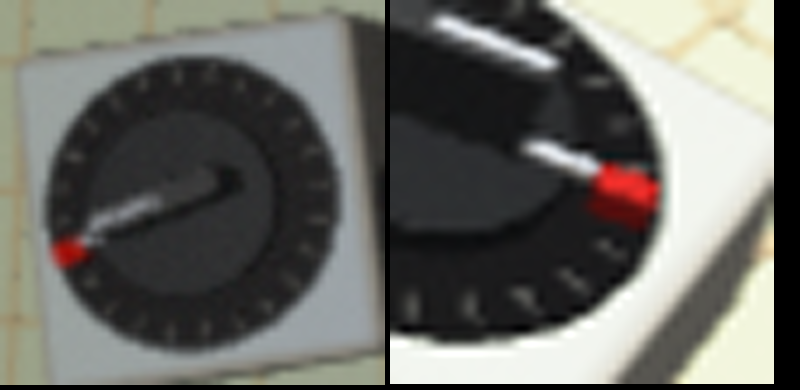

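Picture 9: the pointer runs straight into the middle of the red block in both views, and the angles agree within about 0.03 rad. One last check: an averaged profile across the straightedge/board seam.

```bash
python3 - <<'E'
from m import *
b=board(load('top0'));c=load('t4');a=c['pixels'].astype(np.float32);z0=load('top0')['pixels'].astype(np.float32)
def prof(img,d,z,ts):
    uv=np.array([proj(c,np.append((b['near_mid']+d*b['n']+t*b['ax'])/1000,z)) for t in ts],np.float32)
    return cv2.remap(img,uv[:,0].copy().reshape(-1,1),uv[:,1].copy().reshape(-1,1),cv2.INTER_LINEAR)[:,0].mean(0)
L,M,R=np.arange(-85,-30,1.),np.arange(-30,30,1.),np.arange(30,90,1.)
A=np.arange(-85,90,1.)
print('d  now(all) right,left(r-b)  before(all)')
for d in list(range(-66,-54,1))+list(range(-8,9,1)):
    p=prof(a,d,.009,A);q=prof(z0,d,.009,A);l=prof(a,d,.009,R);r=prof(a,d,.009,L)
    print(d,p.round().astype(int),'sideR',r.round().astype(int),'sideL',l.round().astype(int),'bef',q.round().astype(int))
E
```

```text
d  now(all) right,left(r-b)  before(all)
-66 [156 163 152] sideR [155 163 155] sideL [156 162 148] bef [155 162 151]
-65 [155 162 151] sideR [154 162 154] sideL [155 161 146] bef [155 162 151]
-64 [153 160 150] sideR [151 159 152] sideL [154 160 145] bef [155 162 150]
-63 [150 157 148] sideR [146 154 149] sideL [152 158 143] bef [155 162 150]
-62 [144 151 144] sideR [139 147 145] sideL [149 155 141] bef [155 162 150]
-61 [137 144 140] sideR [131 139 140] sideL [142 149 139] bef [155 162 150]
-60 [129 137 136] sideR [123 131 135] sideL [135 142 136] bef [155 162 150]
-59 [122 130 133] sideR [117 125 131] sideL [127 135 134] bef [155 162 150]
-58 [117 126 131] sideR [113 122 129] sideL [121 129 132] bef [155 162 149]
-57 [114 123 129] sideR [110 119 127] sideL [117 125 131] bef [155 162 149]
-56 [112 121 129] sideR [109 118 127] sideL [113 122 130] bef [155 162 149]
-55 [111 120 128] sideR [108 117 127] sideL [112 121 129] bef [155 162 149]
-8 [111 121 130] sideR [109 119 128] sideL [112 121 131] bef [155 162 151]
-7 [111 120 130] sideR [109 118 127] sideL [111 121 130] bef [155 162 15
[... 418 characters left out ...]
eL [118 121 116] bef [145 146 124]
0 [132 134 115] sideR [138 140 115] sideL [126 128 114] bef [146 147 120]
1 [141 144 117] sideR [145 149 119] sideL [136 138 115] bef [149 151 120]
2 [147 152 119] sideR [150 156 121] sideL [144 148 117] bef [151 155 120]
3 [151 157 120] sideR [153 160 122] sideL [149 155 118] bef [153 158 120]
4 [154 160 120] sideR [155 162 123] sideL [153 159 118] bef [154 160 119]
5 [156 162 121] sideR [156 163 123] sideL [155 162 118] bef [155 161 119]
6 [156 163 121] sideR [156 164 123] sideL [156 163 118] bef [155 162 119]
7 [157 164 120] sideR [157 164 123] sideL [157 164 118] bef [155 162 119]
8 [157 164 120] sideR [157 164 123] sideL [157 164 118] bef [155 162 119]
```

The seam goes straight from aluminium to board with no mat between them. The straightedge's outer edge is 60.3 mm from the seam (it is 60 mm wide), so it is flush. Handing in.

```bash
python3 - <<'E'
from m import *
s=observe();print(s['clock'],s['wrist_force'],abs(np.array(s['qvel'])).max());print(hand_in())
E
```

```text
15.25 [-0.74159891  0.36255335  0.59549825] 0.02243167217748988
the job is handed in; nothing more can be done
None
```

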